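Poke open a store box's spring catch and lock its lid up on the folding stay

ROBOT

A 6-joint arm with a two-finger parallel gripper is mounted at the origin on a cart in front of the work surface, level with it; the furniture and walls round the work are solid. World frame = base frame: x ahead of the robot, y to its left, z up, the work surface at z = 0. Lengths are in m, angles in rad, forces in N, time in s.
With the tool pointing down it reaches from about 0.375 to 0.975 m from the base axis. Payload 3.8 kg.
Tool frame: the origin (TCP) lies midway between the tips of the shut fingers; the grasp point (between the pads) lies 19 mm behind it; x points along the fingers, y is the direction in which the jaws open and shut, and the axes are right-handed (so a half turn about x gives the same grasp; the last joint's range is limited). The gripper opens to 88 mm and grips with 3 to 60 N. Pads are 18 mm wide; open, the fingers measure 123 mm over their backs; the gripper's body (75 mm by 187 mm) begins 45 mm behind the grasp point.
Start: joints at [-1.154, 0.264, 1.604, -0, 1.274, -0.037], TCP at [0.296, -0.607, 0.239] pointing down, gripper open.
Joint ranges: [-2.63, 2.63], [-0.94, 2.18], [0.31, 2.57], [-1.31, 4.45], [0, 2.66], [-2.55, 2.55]. Speed limits (rad/s): [2.57, 2.57, 3.14, 3.14, 3.14, 3.14].

INTERFACE

Orientations are given as a rotation vector (axis times angle).
In Python, from cell import manip, inverse_kinematics, cams, order gives the robot as it stands. Calls block until the motion is done:
- manip.move_pose(position, orientation): joint-space move of the TCP to a pose.
- manip.move_linear(position, rate=0.15, rot=None): straight line of the TCP; rot=None keeps the orientation; rate is the mean speed in m/s.
- manip.set_joints(angles): joint-space move.
- manip.set_gripper(opening, force=None): finger opening in m; force is the grip in N (None keeps the last); returns when the fingers have stopped.
- manip.dwell(seconds).
- inverse_kinematics(position, orientation): joint angles nearest the present ones, or None.
- manip.state(): the state.
- cams.capture(name): name is "scene" or "top" or "wrist"; returns a dict with "image" (420x560x3 uint8, blue, green, red), "z_map" (420x560 float32, m along the optical axis (not along the pixel's ray), 0 where there is no reading), "intrinsics" (3x3 intrinsics, pixels), "position" and "orientation" of the camera in the world; the wrist camera has in their place "T_tool_cam" (4x4, takes a point from camera to tool coordinates, whose origin is the TCP and whose axes are the tool frame's). Camera axes: x right, y down, z forward; pixel columns grow to the right and rows downward; lengths in m; the calibration is good to about 2 mm. A picture is of the moment at which its call begins: read the wrist's pose just before it.
A pose or a line that the arm cannot do raises manip.IKError and nothing moves.
- order.close_job(): hands the job in, once; it reports no verdict.
The state is a dict: "clock": time; "joint_pos": joint angles; "joint_velocities": joint speeds; "tau": joint torques, N m; "tool_pos": TCP position; "tcp_rot": TCP orientation; "contact_force": force on the tool from outside, world axes, zero at the start; "moment": the same for the moment, N m; "gripper_width": finger opening in m.
Only numpy, scipy, OpenCV 4.12 (cv2) and the standard library are available. Lean on these libraries where they do the work, as an engineer would, in place of code of your own. Each camera call takes 0.05 s, during which the arm holds its last target.

TASK

Open the blue store box: take the wooden dowel from its rest, push it through the small hole in the front of the box and feel for the hidden spring catch, pressing just until the lid springs ajar and not ramming the catch on to its end stop. Put the dowel back on its rest, then raise the lid by its handle until the folding stay snaps past straight and holds the lid up by itself, and let go. Leave the things standing around where they are.

Things in the scene. Friction and masses are not known exactly. Their poses are not given: they have to be found in the camera images.
- box: Fixed blue store box, 180 (x) x 240 (y) x 119 mm high with its white lid shut, on the table; origin: centre of its underside; its front wall faces its own -x, x runs from the front wall to the lid's hinge, z up. Walls 6 mm. The lid hinges about the box's y axis through the point (90, 0, 112) mm of this frame, at the far rim.
- hole (a point): Mouth of the round release hole, 14 mm wide with a 24 mm brass collar, mid front wall, 65 mm above the table; axes as the box's: the way in is +x, level. On the same line inside sits the catch's push pad, 20 mm wide. Its screw sets it 22 to 38 mm in from this point, not known beforehand: feel for it. It resists with about 4.5 N at first touch, then 0.3 N more per mm.
- catch (a joint): How far (m) the spring catch has been pushed in: 0 = sprung out and hooked over the lid's keeper, about 0.008 = it lets go of the lid, 0.018 = its end stop; it springs back when let go. Beyond 0.015 counts as rammed.
- lid (a joint): Lid opening (rad): 0 shut (latched it reads about 0.005); when the catch lets go a spring lifts it ajar to about 0.28; it has to be raised from there by hand against that spring (about 3 N at the handle) to 1.14 to 1.15, where the stay is straight and stops it. Not locked, it sinks back to ajar.
- lid_handle (a point): Middle of the round steel bar handle on the lid: 10 mm thick, 100 mm long, along the box's y, 40 mm above the lid's top face near its front edge. In the lid's frame (origin on the hinge, the box's axes while shut) it is at (-150, 0, 47) mm; it turns with the lid.
- stay_knee (a joint): Knee of the two-link folding steel stay (links of 68 mm) at the left inside of the box, joined to the lid: folded at about 2.6 with the lid shut, about 2.2 ajar, 0 = links in line, -0.15 = snapped past straight against its stop, that is locked: then it holds the lid up. A weak spring snaps it over once the lid has been raised as far as it goes.
- dowel: Loose wooden dowel with a handle, 190 mm long, about 40 g; its axis is x and the tip points to +x; origin on the axis, midway along. Dark square handle 18 x 18 mm from x = -95 to -15 mm, light round rod 10 mm thick from there to the tip at x = 94 mm. It starts lying level on its rest.
- cradle (a point): Where the dowel's origin lies when it is on its rest, with the same axes (x along the dowel, towards the tip): 34 mm above the table. The rest is a fixed black stand with a 6 mm high base, 130 x 60 mm, and two notched yokes 12 mm long and 50 mm wide that carry the dowel at x = -78 mm (handle) and x = +22 mm (rod); the notches flare out at the top.
- pot_lid_2: Bystander, loose: steel pot lid with a knob, 118 mm wide, 27 mm high; origin: centre of its underside. Leave alone.
- spice_1: Bystander, loose: spice jar with a red cap, 45 mm wide, 108 mm high; origin: centre of its underside. Leave alone.
- salt_shaker: Bystander, loose: glass salt shaker with a grey top, 44 mm wide, 90 mm high; origin: centre of its underside. Leave alone.
- chilli_jar: Bystander, loose: jar with a yellow-brown lid, 65 mm wide, 94 mm high; origin: centre of its underside. Leave alone.
- steel_cup_3: Bystander, loose: steel portion cup, 68 mm wide, 42 mm high; origin: centre of its underside. Leave alone.
- dowel_tip (a point): The dowel's flat tip, at x = 94 mm of its frame; axes as the dowel's.
There are look-alikes about, which are no part of the job. Leave any pink look-alike of the dowel alone. What is shaped like the part that bears cradle but pink is not meant.

How it is judged:
By the outcome, as a careful person would: the job done as asked, in the order asked, and still so for the second after the job is handed in, with the robot touching nothing.
It also fails if it takes over 70 s, if anything falls off the work surface, if the arm or the gripper's body presses on something with over 40 N, if the wrist force passes 120 N, or if a joint passes its speed limit or range.

## Working session

There is one attempt and no reset: what is moved stays moved. The work goes in short steps, each a Python script; the robot and the scene stay as the last script left them, time stands still between calls to the robot, and variables do not carry over. Pictures are saved under pics/ and viewed, and the job is handed in when it is done.

```bash
ls; mkdir -p pics; python3 - <<'E'
from cell import manip, cams
import cv2, numpy as np
s=manip.state()
print(s['clock'],s['tool_pos'],s['tcp_rot'],s['contact_force'],s['gripper_width'])
for n in ['scene','top']:
    c=cams.capture(n); cv2.imwrite(f'pics/{n}0.png',c['image']); np.savez(f'{n}0.npz',**c)
    print(n,c['intrinsics'].tolist(),c['position'],c['orientation'])
E
```

```text
pics
0.0 [ 0.29563712 -0.60602575  0.23741267] [ 1.96989112  0.45707545 -1.97066455] [-0.89480951  0.12274968  0.15863922] 0.08799958076756696
scene [[400.0784130019395, 0.0, 282.33625302545585], [0.0, 400.0784130019395, 210.6063190217786], [0.0, 0.0, 1.0]] [-0.40233102  0.49617831  0.86479798] [-1.24623159  2.1167233  -1.08296334]
top [[447.0106559047292, 0.0, 280.23707763136093], [0.0, 447.0106559047292, 216.80546221041303], [0.0, 0.0, 1.0]] [ 0.41076875 -0.05528875  1.30383879] [-2.17092928  2.16141493 -0.08763224]
```

View pics/scene0.png

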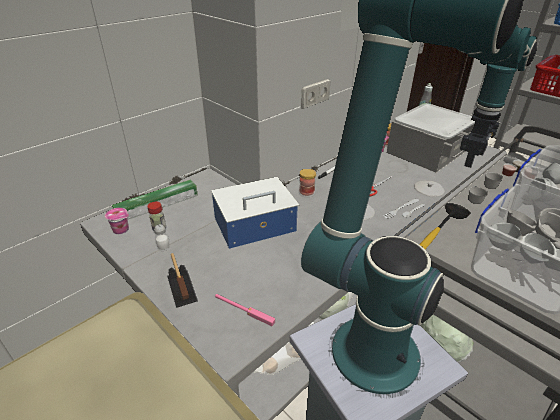

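View pics/top0.png

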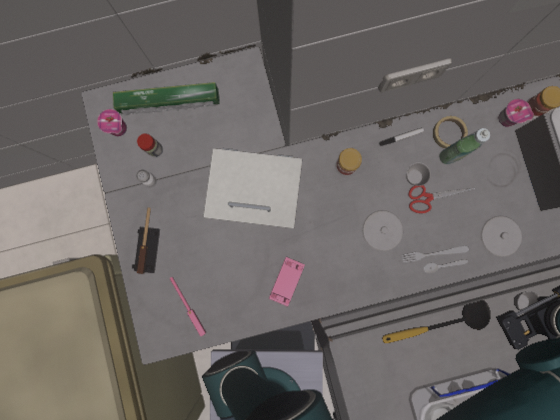

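The dowel could be the wooden one on the black stand (top 146,240) or the pink stick (188,305). The rest could be the black stand (147,250) or the pink stand (287,282). By the description I choose wood and black. Next I'll check that in a close crop and measure.

```bash
cat > h.py <<'E'
import numpy as np, cv2
from scipy.spatial.transform import Rotation as R
def cloud(c):
    K=c['intrinsics'];z=c['z_map'];v,u=np.mgrid[:420,:560]
    P=np.stack([(u-K[0,2])/K[0,0]*z,(v-K[1,2])/K[1,1]*z,z],-1)
    return P@R.from_rotvec(c['orientation']).as_matrix().T+c['position']
def proj(c,P):
    p=(np.atleast_2d(P)-c['position'])@R.from_rotvec(c['orientation']).as_matrix()
    q=p@c['intrinsics'].T
    return q[:,:2]/q[:,2:]
def ray(c,uv,z):
    K=c['intrinsics'];uv=np.atleast_2d(uv).astype(float)
    d=np.c_[(uv[:,0]-K[0,2])/K[0,0],(uv[:,1]-K[1,2])/K[1,1],np.ones(len(uv))]@R.from_rotvec(c['orientation']).as_matrix().T
    return c['position']+d*((z-c['position'][2])/d[:,2])[:,None]
E
python3 - <<'E'
from h import *
t=dict(np.load('top0.npz'));s=dict(np.load('scene0.npz'))
P=cloud(t)
for n,uv in dict(table=(200,250),dow=(141,258),rod=(149,217),lid=(240,180),handle=(250,208),shk=(146,178),spice=(147,143),yellow=(349,160),cup=(417,174)).items(): print(n,P[uv[1],uv[0]].round(4))
S=cloud(s)
for n,uv in dict(table=(250,260),lid=(240,200),hole=(263,225)).items(): print(n,S[uv[1],uv[0]].round(4))
# lid: white mask height ~.119
m=(abs(P[...,2]-.119)<.006)&(t['image'].min(-1)>140)
m=m.astype(np.uint8);n,l,st,ce=cv2.connectedComponentsWithStats(m);i=1+st[1:,4].argmax();print(st[i])
cs,_=cv2.findContours((l==i).astype(np.uint8),0,2)
rc=cv2.minAreaRect(cs[0]);b=cv2.boxPoints(rc);print(rc)
w=ray(t,b,.119);print(w.round(4),w.mean(0));print([np.linalg.norm(w[k]-w[k-1]).round(4) for k in range(4)])
a=cv2.resize(t['image'][190:290,100:220],None,fx=6,fy=6,interpolation=2)
cv2.imwrite('pics/c1.png',a[:600])
cv2.imwrite('pics/c2.png',cv2.resize(s['image'][170:310,140:310],None,fx=4,fy=4,interpolation=2))
E
```

```text
table [0.4366 0.1967 0.0008]
dow [0.4124 0.3559 0.04  ]
rod [0.5294 0.3386 0.0348]
lid [0.6224 0.0702 0.1188]
handle [0.5465 0.0423 0.1208]
shk [0.634  0.336  0.0816]
spice [0.7255 0.3271 0.1112]
yellow [ 0.6826 -0.2258  0.0969]
cup [ 0.6636 -0.4401 -0.0042]
table [0.45   0.1281 0.    ]
lid [0.6056 0.0848 0.1202]
hole [0.5194 0.0455 0.0606]
[ 204  149   98   79 6012]
((252.5220947265625, 187.5145263671875), (90.8111343383789, 69.79288482666016), 6.788974761962891)
[[ 0.5227  0.1669  0.119 ]
 [ 0.7113  0.1485  0.119 ]
 [ 0.6822 -0.0956  0.119 ]
 [ 0.4949 -0.0738  0.119 ]] [0.60276161 0.03651866 0.119     ]
[np.float64(0.2423), np.float64(0.1895), np.float64(0.2458), np.float64(0.1885)]
```

View pics/c1.png

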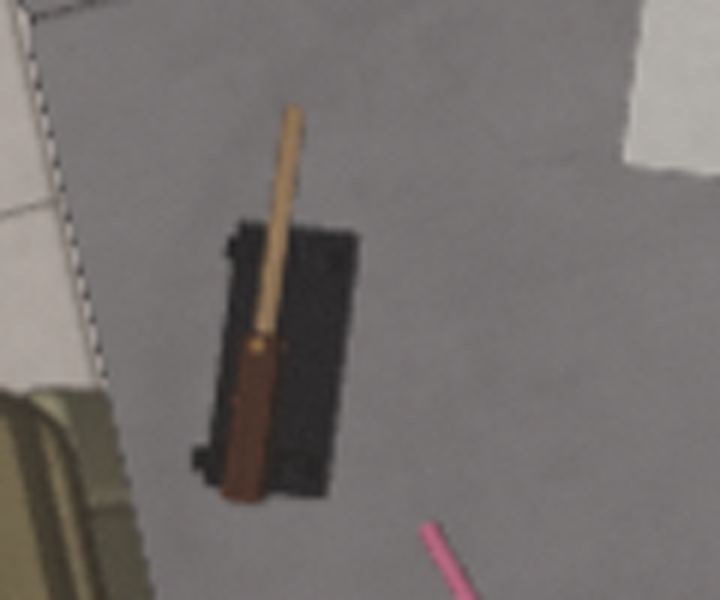

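View pics/c2.png

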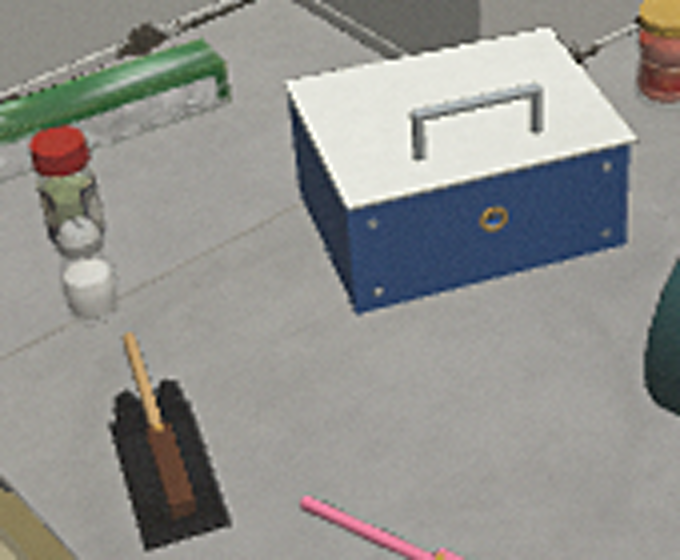

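Both crops agree. The brown/tan dowel lies on the black stand, and the brass hole is in the front wall (scene crop 493,217). I'll measure precisely next.

```bash
python3 - <<'E'
from h import *
t=dict(np.load('top0.npz'));s=dict(np.load('scene0.npz'))
P=cloud(t);S=cloud(s)
hsv=cv2.cvtColor(t['image'],cv2.COLOR_BGR2HSV);im=t['image'].astype(int)
m=((im[...,2]-im[...,0])>18);m[:195]=0;m[278:]=0;m[:,:130]=0;m[:,160:]=0
v,u=np.nonzero(m);print(len(u),u.min(),u.max(),v.min(),v.max())
w=ray(t,np.c_[u,v],.036)[:,:2]
n=P[v,u];ok=n[:,2]>.02
def axis(w):
    c=w.mean(0);d=np.linalg.svd(w-c)[2][0];d*=np.sign(d[0]);p=(w-c)@d
    return c,d,p.min(),p.max()
c,d,a,b=axis(w);print('dowel',c,np.degrees(np.arctan2(d[1],d[0])),b-a,'mid',c+d*(a+b)/2,'ends',c+d*a,c+d*b)
# height slices
# black base
bm=(t['image'].max(-1)<60);bm[:222]=0;bm[280:]=0;bm[:,:128]=0;bm[:,165:]=0
bm=(bm|m).astype(np.uint8); bm[:226]=0
cs,_=cv2.findContours(bm,0,2);cc=max(cs,key=cv2.contourArea);rc=cv2.minAreaRect(cc);w2=ray(t,cv2.boxPoints(rc),.006);print('base',w2.round(3).tolist(),w2.mean(0))
# scene: brass ring
im=s['image'].astype(int);m=((im[...,2]-im[...,0])>25);m[:215]=0;m[240:]=0;m[:,:245]=0;m[:,280:]=0
v,u=np.nonzero(m);print('brass',len(u),u.mean(),v.mean(),(u.min()+u.max())/2,(v.min()+v.max())/2);print(ray(s,[[(u.min()+u.max())/2,(v.min()+v.max())/2]],.065))
Q=S[v,u];print('depth',np.median(Q,0))
# front wall plane from blue pixels
hs=cv2.cvtColor(s['image'],cv2.COLOR_BGR2HSV);bl=(hs[...,0]>100)&(hs[...,0]<125)&(hs[...,1]>120);bl[:185]=0;bl[250:]=0;bl[:,:205]=0;bl[:,300:]=0
Q=S[bl];f=Q[(Q[:,2]>.02)&(Q[:,2]<.1)&(Q[:,1]>-.06)&(Q[:,1]<.14)&(Q[:,0]<.56)]
k=np.polyfit(f[:,1],f[:,0],1);print('front x=k y+c',k,np.degrees(np.arctan(k[0])),len(f), (f[:,0]-np.polyval(k,f[:,1])).std())
# lid plane handle: top
hm=(abs(P[...,2]-.163)<.012);hm[:195]=0;hm[220:]=0;hm[:,:215]=0;hm[:,290:]=0
v,u=np.nonzero(hm);print('handle n',len(u)); 
if len(u)>5: print(axis(P[v,u][:,:2]),P[v,u].mean(0))
for uv in [(287,147),(288,135),(284,120),(330,136),(265,50)]: print('wall',uv,ray(t,[uv],0)[0].round(3),P[uv[1],uv[0]].round(3))
# all points above .1 near box back
mm=(P[...,2]>.02)&(P[...,0]>.68)&(P[...,0]<.9)&(P[...,1]>-.2)&(P[...,1]<.25)
for y in np.arange(-.15,.25,.04):
    q=P[mm&(abs(P[...,1]-y)<.02)];q=q[q[:,2]>.15]; print(round(y,2), q[:,0].min() if len(q) else None)
E
```

```text
319 137 150 207 273
dowel [0.45328552 0.35128852] -6.194410101876751 0.1892477851103273 mid [0.46414286 0.35011011] ends [0.37007143 0.36032025] [0.5582143  0.33989997]
base [[0.373, 0.395, 0.006], [0.51, 0.377, 0.006], [0.5, 0.313, 0.006], [0.363, 0.332, 0.006]] [0.43648552 0.35423627 0.006     ]
brass 23 262.3478260869565 224.08695652173913 258.0 221.5
[[0.5388239  0.05390826 0.065     ]]
depth [0.51783028 0.0486181  0.06508047]
front x=k y+c [0.1159016  0.51326981] 6.611174795528956 1024 0.0020386769398812576
handle n 163
(array([0.54837565, 0.04223055]), array([0.11398142, 0.99348288]), np.float64(-0.05484240587669834), np.float64(0.05429680937734639)) [0.54837565 0.04223055 0.16271501]
wall (287, 147) [ 0.743 -0.056  0.   ] [ 0.744 -0.056 -0.001]
wall (288, 135) [ 0.78  -0.059  0.   ] [ 0.767 -0.059  0.046]
wall (284, 120) [ 0.826 -0.047  0.   ] [ 0.808 -0.047  0.056]
wall (330, 136) [ 0.777 -0.184  0.   ] [ 0.776 -0.183  0.003]
wall (265, 50) [1.044 0.012 0.   ] [1.022 0.01  0.044]
-0.15 0.7698101397427488
-0.11 0.7587905856914514
-0.07 0.7520770602268669
-0.03 0.7974047258033301
0.01 None
0.05 None
0.09 None
0.13 None
0.17 None
0.21 None
```

```bash
cat >> h.py <<'E'
def rot(xd,yd):
    x=np.array(xd,float);x/=np.linalg.norm(x);y=np.array(yd,float);y-=x*(x@y);y/=np.linalg.norm(y)
    return R.from_matrix(np.c_[x,y,np.cross(x,y)]).as_rotvec()
def wcam(c,st):
    T=np.eye(4);T[:3,:3]=R.from_rotvec(st['tcp_rot']).as_matrix();T[:3,3]=st['tool_pos']
    W=T@c['T_tool_cam'];d=dict(c);d['position']=W[:3,3];d['orientation']=R.from_matrix(W[:3,:3]).as_rotvec();return d
E
python3 - <<'E'
from h import *
from cell import manip,cams,inverse_kinematics as ik
st=manip.state();c=cams.capture('wrist');print(c['T_tool_cam'].round(3),c['intrinsics'][0])
print(R.from_rotvec(st['tcp_rot']).as_matrix().round(3))
a=np.radians(-6.4);bx=np.array([np.cos(a),np.sin(a),0]);by=np.array([-bx[1],bx[0],0]);dz=np.array([0,0,-1.])
hole=np.array([.5186,.0457,.065])
for s in (1,-1):
  for el in (20,30,40,50):
    e=np.radians(el);xd=np.cos(e)*bx+np.sin(e)*dz
    for dist in (.12,.17):
      q=ik(hole-xd*dist+np.array([0,0,.03]),rot(xd,s*by));print(s,el,dist,None if q is None else np.round(q,2))
for s in (1,-1):
  print('grasp',ik([.419,.355,.015+.01],rot(dz,s*by)),ik([.39,.06,.046],rot(dz,s*by)))
  for s2 in (1,-1): print('handle',ik([.56,.03,.18],rot(dz,s2*bx)),ik([.67,.03,.25],rot(dz,s2*bx)))
E
```

```text
[[-0.    -0.297  0.955 -0.147]
 [ 1.     0.     0.001  0.001]
 [-0.001  0.955  0.297 -0.077]
 [ 0.     0.     0.     1.   ]] [334.26342496   0.         273.51544175]
[[-0.001  0.438 -0.899]
 [ 0.002 -0.899 -0.438]
 [-1.    -0.002 -0.   ]]
1 20 0.12 None
1 20 0.17 None
1 30 0.12 None
1 30 0.17 None
1 40 0.12 None
1 40 0.17 None
1 50 0.12 [ 0.23 -0.58  2.57 -0.45  0.52 -0.91]
1 50 0.17 [ 0.28 -0.72  2.56 -0.4   0.69 -0.94]
-1 20 0.12 None
-1 20 0.17 None
-1 30 0.12 None
-1 30 0.17 None
-1 40 0.12 None
-1 40 0.17 None
-1 50 0.12 [ 0.23 -0.58  2.57 -0.45  0.52  2.23]
-1 50 0.17 [ 0.28 -0.72  2.56 -0.4   0.69  2.2 ]
grasp [ 6.57541677e-01  2.57447669e-01  2.05056284e+00 -4.44089210e-16
  8.33582146e-01 -8.01553577e-01] [ 8.95036410e-02 -5.64685965e-02  2.35272549e+00 -4.44089210e-16
  8.45335757e-01 -1.36959161e+00]
handle [0.00910505 0.09393795 1.91458287 0.         1.13307184 0.12080612] [0.00761072 0.24946474 1.60107201 0.         1.29105591 0.11931179]
handle None None
grasp [0.65754168 0.25744767 2.05056284 0.         0.83358215 2.34003908] [ 8.95036410e-02 -5.64685965e-02  2.35272549e+00  4.44089210e-16
  8.45335757e-01  1.77200104e+00]
handle [0.00910505 0.09393795 1.91458287 0.         1.13307184 0.12080612] [0.00761072 0.24946474 1.60107201 0.         1.29105591 0.11931179]
handle None None
```

```bash
python3 - <<'E'
from h import *
from cell import manip,cams,inverse_kinematics as ik
a=np.radians(-6.5);bx=np.array([np.cos(a),np.sin(a),0]);by=np.array([-bx[1],bx[0],0]);dz=np.array([0,0,-1.])
hole=np.array([.5186,.0457,.065])
for x in (139,149,159,130): 
  q=ik(hole-bx*x/1e3-[0,0,.019],rot(dz,by)); print(x,None if q is None else q.round(2))
best=None
for el in (55,60,65,70):
  e=np.radians(el);xd=np.cos(e)*bx+np.sin(e)*dz
  for d in (.10,.13,.16):
    q=ik(hole-xd*d+[0,0,.03]-bx*.03,rot(xd,by)); print(el,d,None if q is None else q.round(2))
E
```

```text
139 [ 0.1  -0.08  2.37  0.    0.85 -1.36]
149 [ 0.1  -0.1   2.39  0.    0.85 -1.36]
159 [ 0.11 -0.12  2.41  0.    0.85 -1.35]
130 [ 0.09 -0.06  2.35  0.    0.85 -1.37]
55 0.1 [ 0.22 -0.55  2.54 -0.34  0.59 -1.01]
55 0.13 [ 0.24 -0.63  2.53 -0.32  0.68 -1.03]
55 0.16 [ 0.27 -0.7   2.52 -0.31  0.78 -1.03]
60 0.1 [ 0.18 -0.49  2.47 -0.23  0.67 -1.13]
60 0.13 [ 0.19 -0.56  2.46 -0.22  0.75 -1.14]
60 0.16 [ 0.21 -0.62  2.44 -0.22  0.83 -1.14]
65 0.1 [ 0.15 -0.42  2.4  -0.16  0.75 -1.22]
65 0.13 [ 0.16 -0.48  2.38 -0.15  0.82 -1.22]
65 0.16 [ 0.17 -0.53  2.36 -0.15  0.9  -1.22]
70 0.1 [ 0.12 -0.35  2.32 -0.11  0.83 -1.28]
70 0.13 [ 0.13 -0.4   2.3  -0.1   0.9  -1.28]
70 0.16 [ 0.14 -0.45  2.28 -0.1   0.97 -1.28]
```

```bash
python3 - <<'E'
from h import *
from cell import manip,cams,inverse_kinematics as ik
a=np.radians(-6.5);bx=np.array([np.cos(a),np.sin(a),0]);by=np.array([-bx[1],bx[0],0]);dz=np.array([0,0,-1.])
hole=np.array([.5186,.0457,.065])
e=np.radians(65);xd=np.cos(e)*bx+np.sin(e)*dz
manip.move_pose(hole-xd*.16+[0,0,.03]-bx*.03,rot(xd,by))
st=manip.state();c=wcam(cams.capture('wrist'),st);np.savez('w1.npz',**c);cv2.imwrite('pics/w1.png',c['image']);print(st['clock'])
# above dowel
d=np.array([.464,.350,0]);a=np.radians(-6.2);dx=np.array([np.cos(a),np.sin(a),0]);dy=np.array([-dx[1],dx[0],0])
manip.move_pose(d-dx*.035+[0,0,.16],rot(dz,dy))
st=manip.state();c=wcam(cams.capture('wrist'),st);np.savez('w2.npz',**c);cv2.imwrite('pics/w2.png',c['image']);print(st['clock'],st['tool_pos'])
E
```

```text
2.55
3.775 [0.42949389 0.35301489 0.16020713]
```

View pics/w1.png

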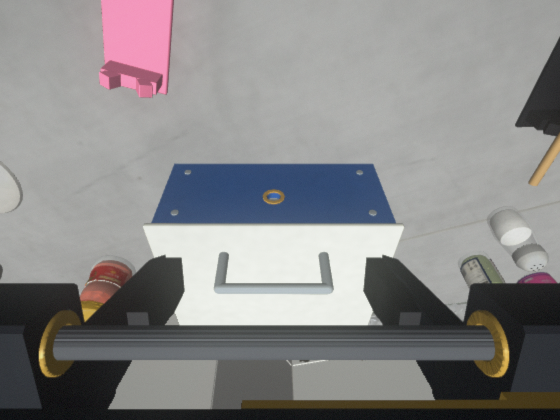

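View pics/w2.png

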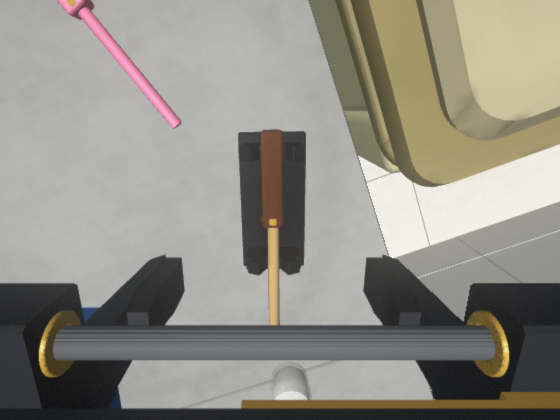

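w1 shows the collar at about (274,197) in the blue wall. w2 shows the dowel at about (272,180) on the black rest, centred between the fingers. Next I'll turn these into positions.

```bash
python3 - <<'E'
from h import *
def ld(n): return dict(np.load(n))
c=ld('w1.npz');im=c['image'].astype(int);P=cloud(c)
m=(im[...,2]-im[...,0]>30);m[:185]=0;m[212:]=0;m[:,:255]=0;m[:,295:]=0
cs,_=cv2.findContours(m.astype(np.uint8),0,1);el=cv2.fitEllipse(max(cs,key=len));print(el)
# blue region contour corners
hs=cv2.cvtColor(c['image'],cv2.COLOR_BGR2HSV);b=((hs[...,0]>100)&(hs[...,0]<125)&(hs[...,1]>120));b[:150]=0;b[235:]=0;b[:,:140]=0;b[:,410:]=0
f=P[b];f=f[(f[:,2]>.01)&(f[:,2]<.11)&(f[:,0]>.45)]
k=np.linalg.lstsq(np.c_[f[:,1],f[:,2],np.ones(len(f))],f[:,0],rcond=None)[0];print('plane x=ay+bz+c',k,np.degrees(np.arctan(k[0])),len(f))
print('hole z=.065:',ray(c,[el[0]],.065))
# bottom edge of front wall on table z=0
pts=[]
for u in range(185,365,6):
    v=np.nonzero(b[:,u])[0].min(); pts.append((u,v-.5))
w=ray(c,pts,0);kk=np.polyfit(w[:,1],w[:,0],1);print('bottom edge x=ky+c',kk,np.degrees(np.arctan(kk[0])))
# lid front top edge z=.119 : transition to white
# left and right bottom edges mid
row=np.nonzero(b[172])[0];print('row172',row.min(),row.max(),ray(c,[(row.min()-.5,172),(row.max()+.5,172)],.01))
q=P[int(el[0][1]),int(el[0][0])-10:int(el[0][0])+10];print(q[::3].round(4))
w=P[255:275,225:325].reshape(-1,3);
hm=(abs(P[...,2]-.162)<.012);hm[:240]=0;hm[300:]=0;hm[:,:210]=0;hm[:,340:]=0
v,u=np.nonzero(hm);sel=v>282
wp=ray(c,np.c_[u,v][sel],.161);print('handle',len(wp),wp.mean(0),wp.min(0),wp.max(0),np.median(P[v,u][sel],0))
# dowel
c=ld('w2.npz');im=c['image'].astype(int);P=cloud(c)
m=(im[...,2]-im[...,0]>22);m[:125]=0;m[322:]=0;m[:,:255]=0;m[:,290:]=0
v,u=np.nonzero(m);lm=(im[v,u].max(1)>125)
for nm,s,z in (('handle',~lm,.043),('rod',lm,.037)):
    vs=v[s];us=u[s]
    rows=[(us[vs==r].mean(),r) for r in range(vs.min()+3,vs.max()-3) if (vs==r).sum()>4]
    w=ray(c,rows,z);kk=np.polyfit(w[:,0],w[:,1],1);print(nm,len(rows),np.degrees(np.arctan(kk[0])),'y@.43',np.polyval(kk,.43),'y@.52',np.polyval(kk,.52),w[0],w[-1], np.median(P[vs,us],0))
v0=v.min();print('end', v0, ray(c,[(272,v0-.5)],.043), 'junction', v[lm].min(),ray(c,[(272,v[lm].min()),(272,226)],.039))
E
```

```text
((273.130126953125, 196.4496307373047), (13.561773300170898, 20.73158836364746), 88.7523422241211)
plane x=ay+bz+c [1.15380356e-01 2.60408739e-04 5.13005051e-01] 6.581703832153688 9082
hole z=.065: [[0.51796869 0.04434905 0.065     ]]
bottom edge x=ky+c [0.11383002 0.5160856 ] 6.494027526410464
row172 172 374 [[ 0.51125045 -0.07815365  0.01      ]
 [ 0.53888129  0.16464181  0.01      ]]
[[0.5148 0.0339 0.0667]
 [0.5155 0.037  0.0662]
 [0.5207 0.0395 0.0603]
 [0.5223 0.0426 0.0588]
 [0.523  0.0458 0.0584]
 [0.5212 0.0493 0.061 ]
 [0.5173 0.0528 0.0662]]
handle 1302 [0.54699526 0.04127401 0.161     ] [ 0.53342367 -0.0135972   0.161     ] [0.56074414 0.09549804 0.161     ] [0.54495247 0.04152391 0.16294842]
handle 95 -5.710707945645702 y@.43 0.3509754506311288 y@.52 0.341975268487476 [0.37140599 0.35703772 0.043     ] [0.44770915 0.34877499 0.043     ] [0.40579539 0.35345476 0.04344196]
rod 96 -5.569143224203096 y@.43 0.3510769935980682 y@.52 0.3423013495598916 [0.44452568 0.34980008 0.037     ] [0.53883794 0.34043931 0.037     ] [0.49130589 0.3451605  0.03872267]
end 130 [[0.36884518 0.35770563 0.043     ]] junction 218 [[0.44115705 0.34975225 0.039     ]
 [0.44826383 0.34897278 0.039     ]]
```

```bash
cat >> h.py <<'E'
dz=np.array([0,0,-1.])
def ax(deg):
    a=np.radians(deg);x=np.array([np.cos(a),np.sin(a),0]);return x,np.array([-x[1],x[0],0])
HOLE=np.array([.518,.0446,.065]);BX,BY=ax(-6.5);DX,DY=ax(-5.65)
DOW=np.array([.4637,.3477,.034]);GR=DOW-DX*.035-[0,0,.019]   # TCP at grasp
E
python3 - <<'E'
from h import *
from cell import manip,cams
r=rot(dz,DY)
manip.move_pose(GR+[0,0,.06],r); manip.set_gripper(.05,30); manip.move_linear(GR,.1)
s0=manip.state();manip.set_gripper(0.0,35);s=manip.state();print(s['clock'],s['tool_pos']-GR,s['gripper_width'],s0['contact_force'],s['contact_force'])
manip.move_linear(GR+[0,0,.08],.1)
s=manip.state();print(s['clock'],s['gripper_width'],s['contact_force'])
st=s;c=wcam(cams.capture('wrist'),st);np.savez('w3.npz',**c);cv2.imwrite('pics/w3.png',c['image'])
E
```

```text
6.3083 [0.00022077 0.00015357 0.00035138] 0.017515368672117247 [-0.42580496  0.58284682  0.5408266 ] [-1.37476655  0.13857608  2.47478663]
7.2583 0.017432477850290104 [ 0.00347441  0.74937885 -0.34435588]
```

View pics/w3.png

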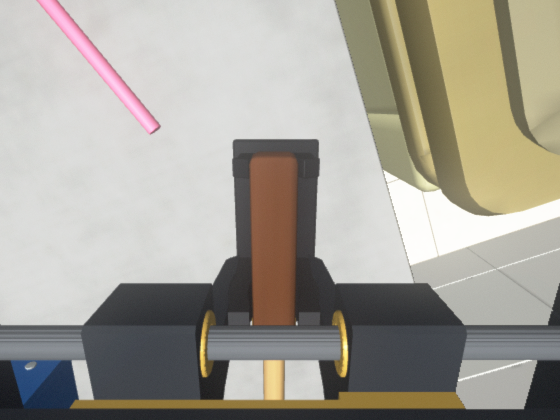

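The dowel is held square, with its handle at (273,235) between the pads. Next is the move to in front of the hole.

```bash
python3 - <<'E'
from h import *
from cell import manip,cams
r=rot(dz,BY)
pre=HOLE-BX*(.129+.02)-[0,0,.019]
p=manip.state()['tool_pos']
manip.move_linear([.37,.25,.095],.2,rot=r)
manip.move_linear(pre,.2)
s=manip.state();print(s['clock'],s['tool_pos']-pre,s['gripper_width'],s['contact_force'])
for n in ['scene','top']:
    c=cams.capture(n); np.savez(f'{n}1.npz',**c)
    uv=proj(c,[HOLE,HOLE-BX*.02,HOLE-BX*.1]);print(n,uv.round(1))
    u,v=uv[1].astype(int); x0=max(u-50,0);y0=max(v-40,0)
    cv2.imwrite(f'pics/{n}1.png',cv2.resize(c['image'][y0:y0+80,x0:x0+100],None,fx=7,fy=7,interpolation=2))
c=wcam(cams.capture('wrist'),s);np.savez('w4.npz',**c);cv2.imwrite('pics/w4.png',c['image'])
E
```

```text
9.1667 [0.00046735 0.00045205 0.00023087] 0.017771475520991224 [-0.41533648  0.24957393 -0.07030273]
scene [[263.4 224.1]
 [265.6 227.7]
 [274.9 242.7]]
top [[250.7 220.5]
 [249.8 227.6]
 [246.2 256.3]]
```

View pics/scene1.png

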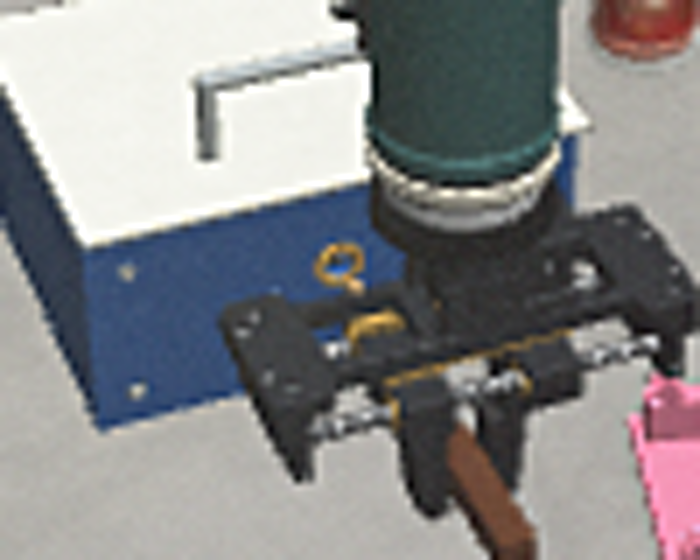

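View pics/top1.png

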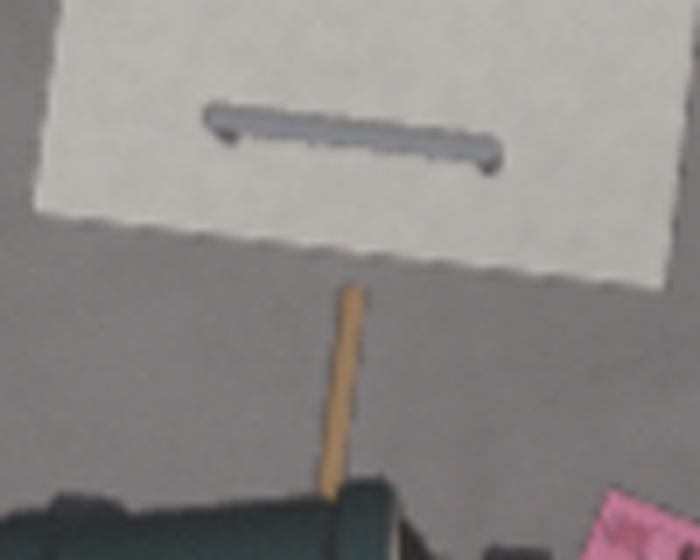

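View pics/w4.png

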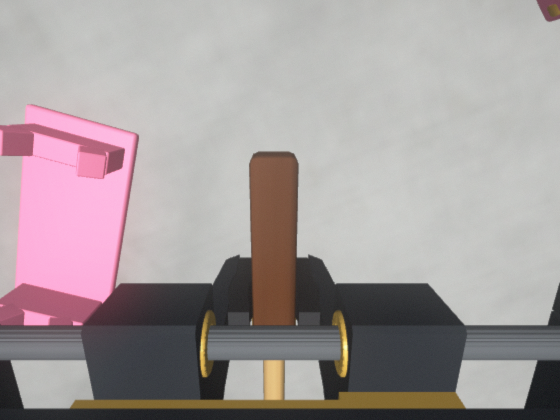

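```bash
python3 - <<'E'
from h import *
from cell import manip,cams
pre=HOLE-BX*(.129)-[0,0,.019]
f0=np.mean([ (manip.dwell(.05),manip.state()['contact_force'])[1] for _ in range(4)],0);print(f0)
def go(d,rate=.04):
    manip.move_linear(pre+BX*d/1e3,rate);s=manip.state();f=s['contact_force']-f0
    print(d,round(s['clock'],2),'ax',round(-f@BX,2),'lat',round(f@BY,2),'z',round(f[2],2),round(s['gripper_width']*1e3,2), 'real',round(float((s['tool_pos']-pre)@BX)*1e3,2));return -f@BX
for d in [-8,-3,0,3,6,9,12,15,17,19,20,21]:
    f=go(d)
    if f>3: break
else:
    for d in range(22,42):
        f=go(d,.02)
        if f>3: break
E
```

```text
[ 0.06554459  0.0103621  -0.31126235]
-8 9.97 ax -0.06 lat 0.21 z 0.07 17.29 real -7.7
-3 10.24 ax 0.16 lat -0.29 z 0.77 17.57 real -2.7
0 10.49 ax -0.05 lat -0.27 z -0.03 17.37 real 0.17
3 10.74 ax 0.83 lat -0.13 z 0.28 17.48 real 3.26
6 10.99 ax -0.92 lat 0.13 z 0.83 17.54 real 6.27
9 11.24 ax 0.38 lat -0.66 z 0.61 17.32 real 9.26
12 11.49 ax 0.44 lat -0.35 z -0.53 17.24 real 12.27
15 11.74 ax -0.01 lat 0.23 z 0.5 17.35 real 15.27
17 11.99 ax 1.15 lat -0.02 z -0.22 17.41 real 17.13
19 12.24 ax -0.27 lat -0.63 z 0.34 17.82 real 19.16
20 12.49 ax -0.75 lat -0.23 z -0.24 17.63 real 20.09
21 12.74 ax -0.74 lat 0.43 z -0.17 17.21 real 21.06
22 12.99 ax -0.09 lat -0.25 z -1.1 17.22 real 22.08
23 13.24 ax -0.22 lat -0.38 z -0.0 17.43 real 23.11
24 13.49 ax 0.08 lat 0.11 z -0.45 17.66 real 24.08
25 13.74 ax 0.16 lat -0.4 z -0.25 17.84 real 25.08
26 13.99 ax -0.14 lat 0.5 z -0.01 17.54 real 26.07
27 14.24 ax -0.19 lat 0.1 z -0.83 17.71 real 27.08
28 14.49 ax 0.1 lat -0.08 z -0.47 17.61 real 28.07
29 14.74 ax 0.36 lat 0.19 z 0.68 17.72 real 29.07
30 14.99 ax 0.22 lat -0.07 z -0.23 17.47 real 30.08
31 15.24 ax 1.24 lat -0.83 z 0.03 17.7 real 31.09
32 15.49 ax -0.02 lat -0.73 z 0.19 17.54 real 31.65
33 15.74 ax 3.89 lat 0.19 z 0.31 17.17 real 31.74
```

```bash
python3 - <<'E'
from h import *
from cell import manip,cams
pre=HOLE-BX*(.129)-[0,0,.019]
f0=np.array([.06,.01,-.3])
def lidz():
    c=cams.capture('top');P=cloud(c);b=HOLE+BX*.06+BY*.08;u,v=proj(c,[b+[0,0,.054]])[0].astype(int)
    return np.median(P[v-2:v+3,u-2:u+3,2])
print('lid z',lidz())
d=33.;real=31.74
while real<43.0 and d<50:
    d+=1.0 if real<38 else .5
    manip.move_linear(pre+BX*d/1e3,.02);s=manip.state();f=s['contact_force']-f0;real=float((s['tool_pos']-pre)@BX)*1e3
    z=lidz() 
    print(d,round(s['clock'],2),'ax',round(-f@BX,2),'lat',round(f@BY,2),'z',round(f[2],2),'real',round(real,2),'lid',round(float(z),4))
    if z>.135: print('AJAR');break
E
```

```text
lid z 0.11981701343296347
34.0 16.04 ax 4.63 lat 0.75 z 0.08 real 32.86 lid 0.1189
35.0 16.34 ax 5.51 lat 0.87 z 0.29 real 33.78 lid 0.1193
36.0 16.64 ax 6.17 lat -0.51 z 0.23 real 34.62 lid 0.1192
37.0 16.94 ax 5.12 lat 0.22 z 1.55 real 35.5 lid 0.1192
38.0 17.24 ax 5.98 lat -0.71 z -0.93 real 36.35 lid 0.1192
39.0 17.54 ax 5.97 lat 0.02 z 0.68 real 37.22 lid 0.1191
40.0 17.84 ax 6.94 lat 0.03 z 0.7 real 38.05 lid 0.1198
40.5 18.14 ax 6.7 lat 0.83 z 0.3 real 38.38 lid 0.1192
41.0 18.44 ax 6.54 lat 0.48 z -0.19 real 38.79 lid 0.1191
41.5 18.74 ax 7.06 lat 0.19 z 0.51 real 39.22 lid 0.1196
42.0 19.04 ax 6.95 lat -0.5 z 0.77 real 39.8 lid 0.15
AJAR
```

```bash
python3 - <<'E'
from h import *
from cell import manip,cams
pre=HOLE-BX*(.129)-[0,0,.019]
manip.dwell(.3)
manip.move_linear(pre-BX*.025,.12)
c=cams.capture('top');cv2.imwrite('pics/t2.png',c['image'][130:260,180:330].repeat(4,0).repeat(4,1));np.savez('top2.npz',**c)
P=cloud(c);b=HOLE+BX*.06+BY*.08;u,v=proj(c,[b+[0,0,.07]])[0].astype(int);print(P[v,u])
manip.move_linear([.37,.25,.095],.25,rot=rot(dz,DY))
manip.move_linear(GR+[0,0,.08],.2)
s=manip.state();print(s['clock'],s['tool_pos']-GR,s['contact_force'])
c=wcam(cams.capture('wrist'),s);np.savez('w5.npz',**c);cv2.imwrite('pics/w5.png',c['image'])
a=np.load('w3.npz')['image'].astype(int);b=c['image'].astype(int)
for im in (a,b):
    m=(im[...,2]-im[...,0]>22);m[:140]=0;m[320:]=0;m[:,:240]=0;m[:,310:]=0;v,u=np.nonzero(m);print(v.min(),[round(u[v==r].mean(),1) for r in (180,230,280)])
E
```

```text
[0.58481015 0.1160133  0.15100145]
21.8083 [-0.00075473 -0.00147071  0.07920014] [-0.43194227 -0.07461797 -0.5445606 ]
152 [np.float64(273.5), np.float64(273.5), np.float64(273.5)]
152 [np.float64(273.5), np.float64(273.5), np.float64(273.5)]
```

View pics/t2.png

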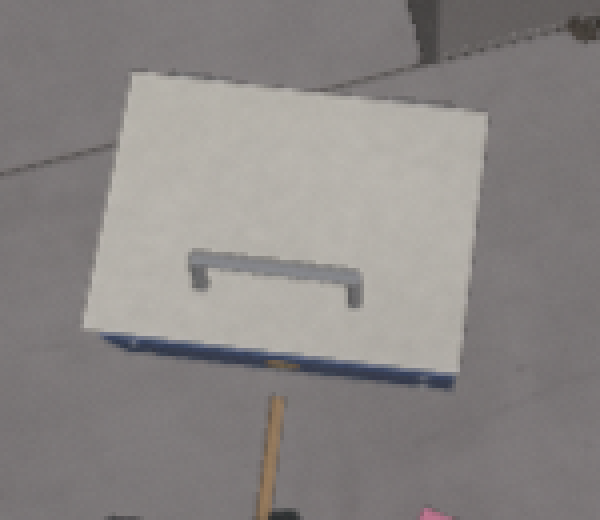

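View pics/w5.png

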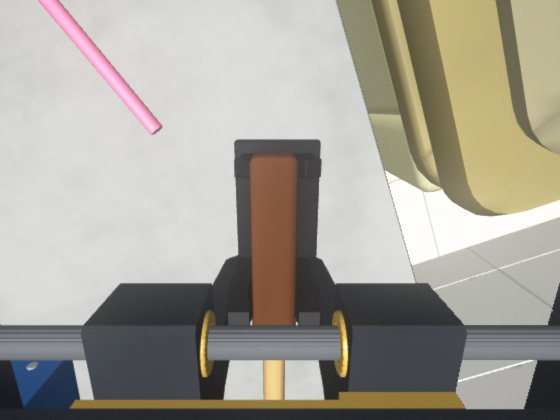

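The lid is ajar: the blue wall shows under its front edge at (280,365). The dowel has not slipped in the grip, so I'll lower it on to its rest.

```bash
python3 - <<'E'
from h import *
from cell import manip,cams
manip.move_linear(GR+[0,0,.02],.12);manip.move_linear(GR+[0,0,.0005],.04)
manip.dwell(.15)
s=manip.state();print(s['clock'],s['tool_pos']-GR,s['contact_force'])
manip.set_gripper(.045,30)
manip.move_linear(GR+[0,0,.145],.2)
s=manip.state();c=wcam(cams.capture('wrist'),s);cv2.imwrite('pics/w6.png',c['image']);print(s['clock'])
np.savez('w6.npz',**c)
im=c['image'].astype(int);P=cloud(c)
m=(im[...,2]-im[...,0]>22);m[:125]=0;m[322:]=0;m[:,:255]=0;m[:,290:]=0
v,u=np.nonzero(m);lm=(im[v,u].max(1)>125)
for nm,q in (('h',~lm),('r',lm)):print(nm,np.median(P[v[q],u[q]],0))
print('end',v.min(),ray(c,[(272,v.min()-.5)],.043))
c=cams.capture('scene');cv2.imwrite('pics/s3.png',c['image'][170:310,140:310].repeat(4,0).repeat(4,1))
E
```

```text
23.2917 [-0.00027056 -0.0001764   0.00036536] [-1.74934639 -0.43762859  2.84050109]
24.7417
h [0.40416756 0.352493   0.04341439]
r [0.48930497 0.34420589 0.03877542]
end 132 [[0.36858929 0.35442308 0.043     ]]
```

View pics/w6.png

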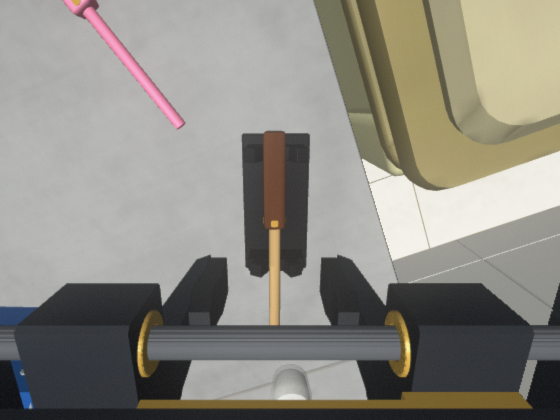

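View pics/s3.png

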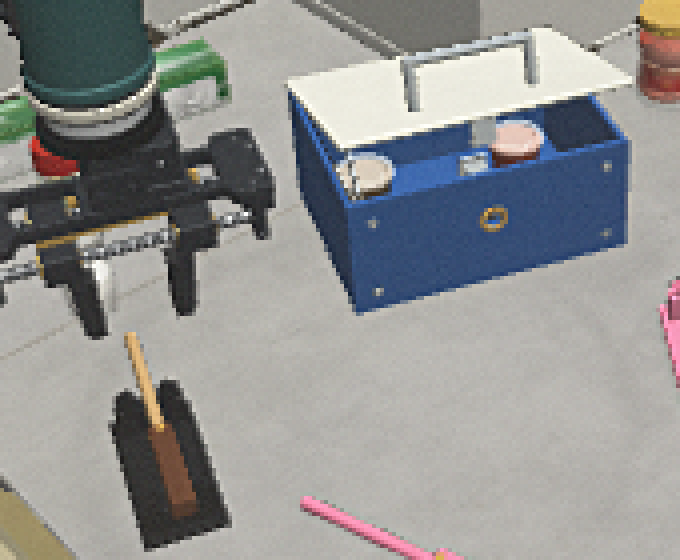

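The dowel is back on its rest (w6: handle 275,180, on its notches). In s3 the lid stands ajar. Next I'll measure the handle in the ajar view and grasp it.

```bash
cat >> h.py <<'E'
HINGE=np.array([*(HOLE+BX*.18)[:2],.112])
def bar(th,off=.012):
    p=.3037+th;r=.1572
    return HINGE-BX*r*np.cos(p)+[0,0,r*np.sin(p)]+BY*off
E
python3 - <<'E'
from h import *
from cell import manip,cams,inverse_kinematics as ik
r=rot(dz,BX)
for th in (.28,.7,1.15): print(th,bar(th,0),ik(bar(th)-[0,0,.018],r))
manip.move_linear(manip.state()['tool_pos']+[0,0,.12],.25)
manip.set_gripper(.032,20)
manip.move_pose(bar(.28)+[0,0,.07],r)
s=manip.state();print(s['clock'],s['tool_pos'])
c=cams.capture('scene');cv2.imwrite('pics/s4.png',c['image'][110:290,170:350].repeat(3,0).repeat(3,1))
c=wcam(cams.capture('wrist'),s);cv2.imwrite('pics/w7.png',c['image']);np.savez('w7.npz',**c)
t=dict(np.load('top2.npz'));P=cloud(t)
q=P[188:206,220:280];q=q[(q[...,2]>.185)&(q[...,2]<.22)];print('bar top pts',len(q),q.mean(0),q.min(0),q.max(0))
E
```

```text
0.28 [0.56651385 0.03907254 0.19863529] [ 4.58745635e-02  1.10918387e-01  1.89462879e+00 -4.44089210e-16
  1.13604548e+00  1.59320965e-01]
0.7 [0.61294025 0.03378292 0.24459259] [ 3.38330446e-02  1.61294204e-01  1.74977877e+00 -4.44089210e-16
  1.23051968e+00  1.47279446e-01]
1.15 [0.67859548 0.02630246 0.2681235 ] [ 1.95878519e-02  2.68856383e-01  1.57677794e+00 -4.44089210e-16
  1.29595833e+00  1.33034253e-01]
27.1083 [0.56777334 0.05167333 0.26870182]
bar top pts 187 [0.56603595 0.03845062 0.20094998] [ 0.55399755 -0.01402992  0.18641625] [0.57760155 0.09358558 0.20780001]
```

View pics/w7.png

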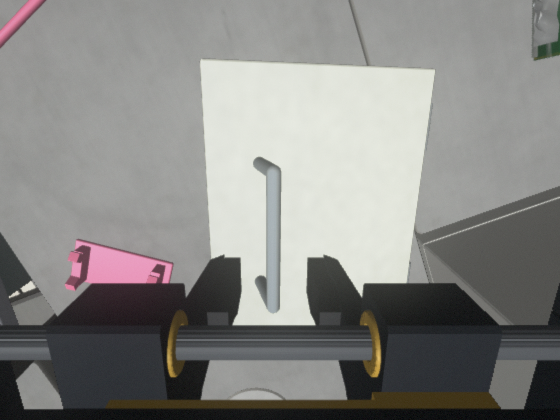

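View pics/s4.png

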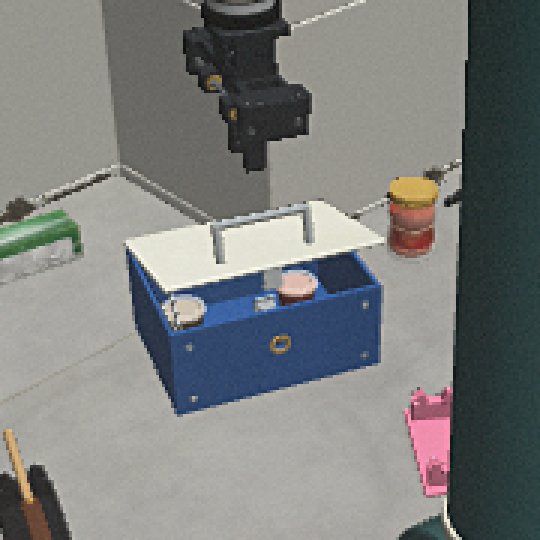

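The bar (w7, 273,240) is centred between the jaws and the model agrees within 1–2 mm. I'll grasp it and raise the lid.

```bash
python3 - <<'E'
from h import *
from cell import manip,cams
O=np.array([0,0,-.017])
manip.move_linear(bar(.28)+O,.1)
s=manip.state();print(s['clock'],s['contact_force']);
manip.set_gripper(0,20);s=manip.state();print('grip',s['clock'],s['gripper_width'],s['contact_force'],s['tool_pos']-bar(.28)-O)
for th in np.r_[np.arange(.34,1.12,.08),1.12,1.145]:
    manip.move_linear(bar(th)+O,.07);s=manip.state();f=s['contact_force']
    print(round(th,3),round(s['clock'],2),f.round(1),round(s['gripper_width'],4),((s['tool_pos']-bar(th)-O)*1e3).round(1))
    if np.linalg.norm(f)>25: print('STOP');break
c=cams.capture('scene');cv2.imwrite('pics/s5.png',c['image'][90:270,170:350].repeat(3,0).repeat(3,1))
E
```

```text
28.225 [0.25572036 0.03623017 1.23844668]
grip 28.7 0.008751604598501226 [-4.79267967  1.27992877  3.61183184] [-8.41938054e-04  1.47469848e-04  8.07907707e-05]
0.34 28.98 [-6.2  0.3  2.5] 0.0091 [-0.3  0.1  0.9]
0.42 29.32 [-7.8  1.2  4.3] 0.0092 [-0.4  0.   1.3]
0.5 29.65 [-7.9  1.2  6.2] 0.009 [-0.3  0.   1.6]
0.58 29.98 [-8.8 -0.5  7.4] 0.0091 [-0.2 -0.   2.1]
0.66 30.32 [-7.9 -0.6  8.4] 0.0092 [ 0.2 -0.1  2.4]
0.74 30.65 [-6.7  0.4  7.2] 0.009 [ 0.6 -0.2  2.3]
0.82 30.98 [-4.9  0.3  7. ] 0.0094 [ 0.8 -0.3  2.2]
0.9 31.32 [-5.5  0.2  6.7] 0.0092 [ 0.8 -0.3  2. ]
0.98 31.65 [-4.3 -0.4  7.2] 0.0095 [ 0.7 -0.3  1.7]
1.06 31.98 [-4.1  0.   7.4] 0.009 [ 0.6 -0.4  1.4]
1.12 32.27 [-2.6 -1.4  6.5] 0.0091 [ 0.7 -0.4  1.1]
1.145 32.52 [-4.5 -2.1  6.2] 0.0086 [-0.4 -0.3  0.8]
```

View pics/s5.png

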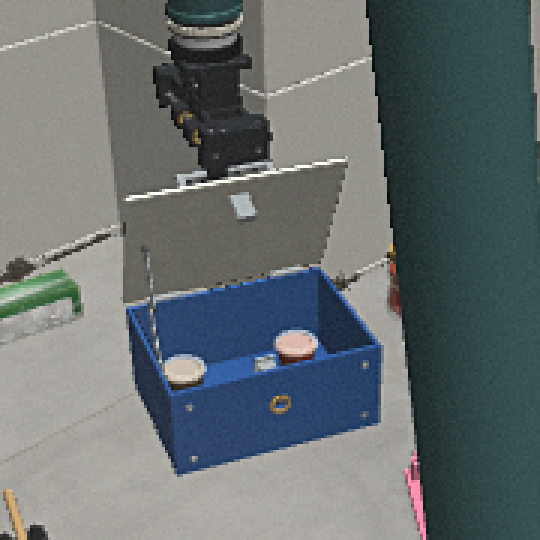

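The lid is nearly up and the stay (150,300) is close to straight. I'll ease it on to the stop.

```bash
python3 - <<'E'
from h import *
from cell import manip,cams
O=np.array([0,0,-.017])
for th in (1.16,1.175,1.19,1.205,1.22):
    manip.move_linear(bar(th)+O,.03);manip.dwell(.1);s=manip.state();f=s['contact_force']
    print(round(th,3),round(s['clock'],2),f.round(1),round(s['gripper_width'],4),((s['tool_pos']-bar(th)-O)*1e3).round(1))
    if abs(f@BX)>13: break
manip.dwell(.3);s=manip.state();print(s['contact_force'],(s['tool_pos']-bar(1.145)-O)*1e3)
c=cams.capture('scene');cv2.imwrite('pics/s6.png',cv2.resize(c['image'][140:250,200:300],None,fx=6,fy=5,interpolation=2))
E
```

```text
1.16 32.92 [-9.4  0.3  7.8] 0.0091 [-1.8 -0.1  0.6]
1.175 33.27 [-14.5  -0.5   9.3] 0.009 [-3.5  0.2  0.4]
[-14.21830349  -0.06216674   9.60280252] [ 1.10385222 -0.32797112  0.91500594]
```

View pics/s6.png

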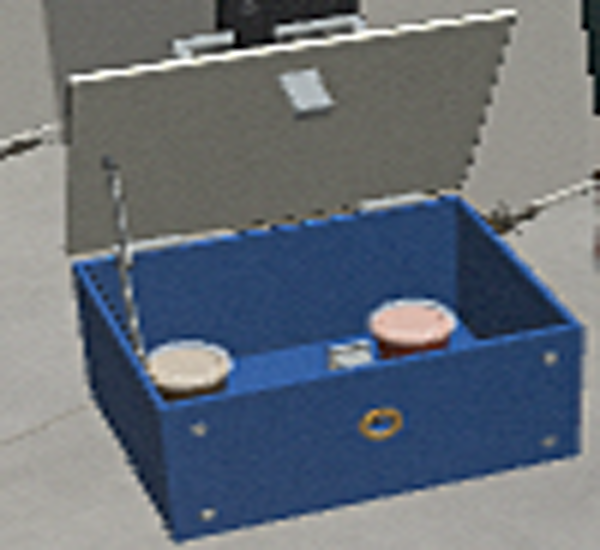

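```bash
python3 - <<'E'
from h import *
from cell import manip,cams
O=np.array([0,0,-.017])
for th in (1.16,1.145,1.135,1.125):
    manip.move_linear(bar(th)+O,.03);manip.dwell(.1);s=manip.state();f=s['contact_force']
    print(round(th,3),round(s['clock'],2),f.round(1),((s['tool_pos']-bar(th)-O)*1e3).round(1))
    if f@BX>3: break
E
```

```text
1.16 33.97 [-9.6 -0.2  6.9] [-1.9 -0.1  0.6]
1.145 34.32 [-3.9 -0.6  7. ] [-0.4 -0.3  0.9]
1.135 34.67 [-0.4 -2.3  5.1] [ 0.8 -0.4  1. ]
1.125 35.02 [ 5.  -3.   5.9] [ 1.9 -0.6  1.3]
```

The lid now resists being lowered (the force has reversed), so the stay is locked. I'll return to neutral, let go and check.

```bash
python3 - <<'E'
from h import *
from cell import manip,cams
O=np.array([0,0,-.017])
manip.move_linear(bar(1.136)+O,.03)
manip.set_gripper(.024,20)
s=manip.state();print(s['clock'],s['contact_force'])
manip.move_linear(s['tool_pos']+[0,0,.09],.1)
s=manip.state();print(s['clock'],s['contact_force'])
manip.move_linear(s['tool_pos']+[-.13,0,.06],.2)
manip.set_joints([-.9]+list(manip.state()['joint_pos'][1:]))
manip.dwell(1.0)
c=cams.capture('scene');cv2.imwrite('pics/s7.png',cv2.resize(c['image'][140:250,200:300],None,fx=6,fy=5,interpolation=2));cv2.imwrite('pics/s7f.png',c['image'])
t=cams.capture('top');cv2.imwrite('pics/t7.png',t['image']);P=cloud(t)
q=P[150:215,200:310].reshape(-1,3);h=q[(q[:,2]>.25)];print('high pts',len(h),h.mean(0),h.max(0),'expected bar',bar(1.15,0))
s=manip.state();print(s['clock'],s['tool_pos'],s['contact_force'])
E
```

```text
35.6833 [0.16582161 0.24292462 0.11877388]
36.725 [9.90415655e-01 3.52795099e-04 5.94183393e-01]
high pts 855 [0.62378482 0.02612597 0.30644223] [0.66884539 0.15023171 1.30383879] expected bar [0.67859548 0.02630246 0.2681235 ]
40.475 [ 0.36003435 -0.413719    0.39802115] [ 0.36752114 -0.13092244 -0.40298445]
```

View pics/s7.png

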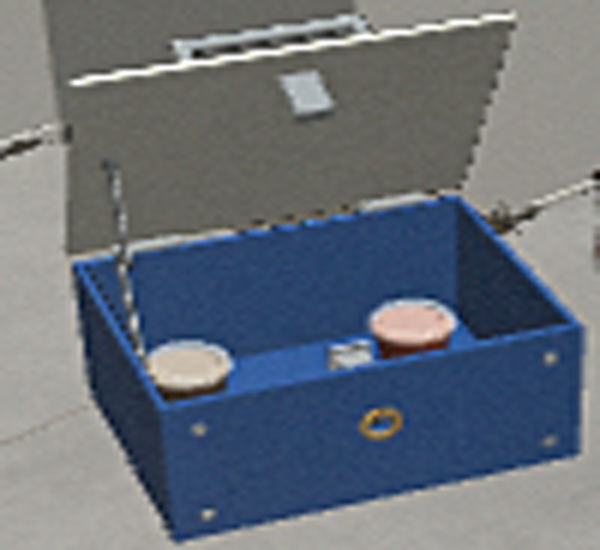

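View pics/t7.png

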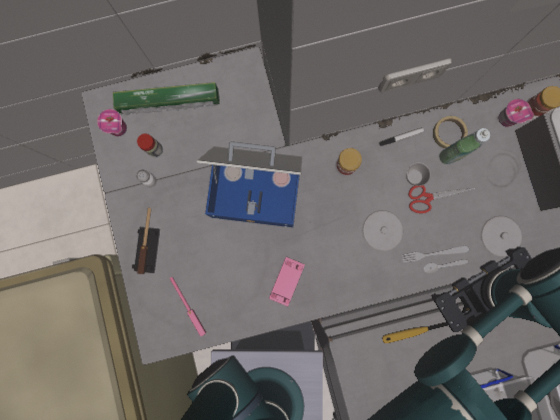

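View pics/s7f.png

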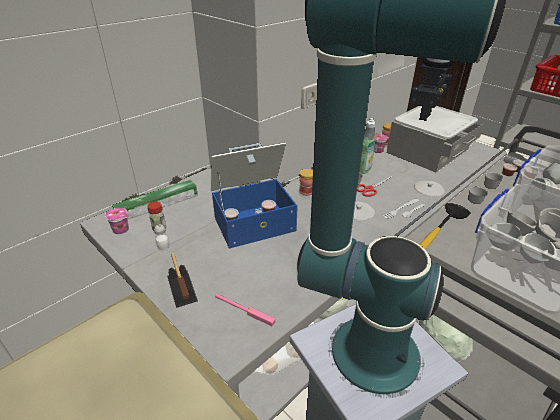

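The lid stands by itself with the stay straight at (120,260). The dowel is on its rest at (146,240) in the top view, the bystanders are where they were, and the robot touches nothing. I'm handing in.

```bash
python3 - <<'E'
from cell import order,manip
print(order.close_job(), manip.state()['clock'])
E
```

```text
the job is handed in; nothing more can be done
the job is handed in; nothing more can be done
```

The box is open, with the lid standing by itself on its stay. I handed the job in shortly after 40 s on the robot's clock, and the hand-in call gave no verdict.

- **Catch:** I pushed the wooden dowel through the hole. The tip met the catch pad about 31.7 mm in, and the lid sprang ajar after about 8 mm more, at roughly 7 N. I stopped there, well short of the 15 mm that counts as rammed.
- **Dowel:** It did not slip in the grip. I put it back on the black rest, and the wrist camera showed it lying there, with its end within about 0.5 mm of where it had been along its length.
- **Lid:** I raised it by its handle on to the stop. It then resisted being eased back down (the force reversed to +5 N), which I took to mean the stay had locked.
- **Last checks:** More than 3 s after I let go, the lid was still up with the stay straight. By eye, the bystanders and the pink look-alikes were where they had been. The robot was clear of everything.
- **What disagreed:** My final numeric check of the lid's height was spoiled by bad depth readings in the top view. That the lid stayed up rests on the pictures and the force test.

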